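# Lock the sauce caddy to its dock with the cam key

## Robot

A 6-joint arm with a two-finger parallel gripper is mounted at the origin on a cart in front of the work surface, level with it; the furniture and walls round the work are solid. World frame = base frame: x ahead of the robot, y to its left, z up, the work surface at z = 0. Lengths are in m, angles in rad, forces in N, time in s.
With the tool pointing down it reaches from about 0.325 to 0.925 m from the base axis. Payload 3.1 kg.
Tool frame: the origin (TCP) lies midway between the tips of the shut fingers; the grasp point (between the pads) lies 19 mm behind it (env.grip_depth is the distance from the TCP to the grasp point, in m); z points along the fingers, y is the line along which they close (so a half turn about z gives the same grasp; the last joint's range is limited). The gripper opens to 85 mm and grips with 20 to 120 N. Pads are 22 mm wide; open, the fingers measure 114 mm over their backs; the gripper's body (76 mm by 85 mm) begins 54 mm behind the grasp point. The pads swing forward as they close: fully open they stand 13 mm farther back than shut.
Start: joints at [-1.254, 0.217, 1.613, -0, 1.311, -0.112], TCP at [0.26, -0.568, 0.231] pointing down, gripper open.
Joint ranges: [-2.75, 2.75], [-0.78, 2.1], [0.31, 2.55], [-1.13, 4.27], [0.13, 2.63], [-2.58, 2.58]. Speed limits (rad/s): [2.79, 2.79, 3.14, 3.14, 3.14, 3.14].

## Interface

Orientations are given as [roll, pitch, yaw] about the fixed x, y, z axes, in that order (R = Rz(yaw) Ry(pitch) Rx(roll)).
In Python, from rig import env gives the robot as it stands.
- The arm moves only by the tool drive_tool, never from a script. Its argument "deltas" is a list of rows, each a list of 7 numbers: the turn, a rotation vector about the tool's x, y, z in degrees, then the shift along the tool's x, y, z in cm, then the opening, from -1 (shut) to 1 (fully open). A call has 1 to 10 rows; each row is the pose to reach, as a shift and turn from the pose commanded when the call began, along the tool's axes at that moment; what a row does not reach only later rows make up. A row lasts 1/10 s, in which the tool goes at most 50 mm and 8.59 degrees, less where a joint would pass 70% of its speed; a pose out of reach is approached as far as the arm can. A call with a gripper value outside its range is refused whole. The fingers move at their own pace and stop on an object; "grip_force" is the grip in N (left out, the last holds). Time passes only in rows, so rows that repeat a pose let the fingers close. It gives the time, the measured TCP pose, the force, the opening and the grip force at its end, in the units of the state.
- env.read_state(): the state, without advancing time (a new reading comes with each control period).
- env.snapshot(name): name is "scene" or "side" or "wrist"; returns a dict with "image" (400x640x3 uint8, blue, green, red), "vertical_fov" (degrees; the focal length in pixels is half the picture's height over the tangent of half this angle, whatever the lens; pixels are square), "cx", "cy" (the principal point, pixels), "camera_from_world" (4x4, takes a point from world to camera coordinates). Camera axes: x right, y down, z forward; pixel columns grow to the right and rows downward; lengths in m; the calibration is good to about 2 mm. The wrist camera is an equidistant fisheye: a pixel r from the principal point sees the ray r / f radians off the axis. A picture is of the moment at which its call begins. There is no depth.
- env.sign_off(): hands the job in; it is judged then, once.
Trained networks look in the newest picture that a camera, given by its name, has taken for a name from the list of things; names that differ only in an ending like _2 or _b are one class to them, and where a whole thing is asked for, a point or a joint stands for the part that bears it (a point fixed in the world has none). Each returns a list of dicts, best first, with "conf" (0 to 1); they miss things now and then, are a little off and sometimes report something else, mostly with a low value. They report only what shows in the picture. A call takes as long as a camera call. They do not tell look-alikes from the thing itself.
- env.boxes_of(camera, thing): "at" ([x, y, z] in m, in the coordinates of the camera as it stood for that picture, good to about 4 mm: the middle of the surface that is visible of it).
The state is a dict: "clock": time; "joint_pos": joint angles; "joint_velocities": joint speeds; "tau": joint torques, N m; "tool_pos": TCP position; "tool_rot": TCP orientation; "contact_force": force on the tool from outside, world axes, zero at the start; "ft_torque": the same for the moment, N m; "width": finger opening in m; "finger_force": force on a finger pad.
Only numpy, scipy, OpenCV 4.12 (cv2) and the standard library are available. Lean on these libraries where they do the work, as an engineer would, in place of code of your own. Each camera call takes 0.05 s, during which the arm holds its last target. There are 200 camera calls.

## Task

Fit the sauce caddy to the cam-lock dock on the bench: stand whichever shaker, tin or jar was left in front of the dock out of the way elsewhere on the bench, bring the caddy with both sauce cups in it bolt-first into the mouth of the dock, and with the cam key turn the cam clockwise to its stop, so that it grabs the bolt head and draws the caddy tight and square against the dock. Then put the key back upright in its stand. Do not knock over any jar, tin, bottle or cup.

Things in the scene. Friction and masses are not known exactly. Their poses are not given: they have to be found in the camera images.
- dock: Cam-lock dock: low steel housing screwed to the bench, 104 x 104 mm, top 52 mm high, foot plate 108 x 124 mm. Origin on the cam's vertical axis, at bench level; its -x axis points out of the mouth, to where the caddy comes from; z up. Front face at x = -50 mm.
- dock_mouth (a point): Centre of the mouth in the dock's front face, 50 mm before the cam axis, 28 mm up: 28 mm wide, open from z 5 to 48 mm. Axes as the dock's. Two sprung rubber buffers stand 7 mm out of the face 36 mm either side (together 4 N at first touch, 7.5 N when flush): pushed up lightly, the caddy stands about 7 mm off; the cam must draw it in.
- cam (a joint): Turn of the cam in rad, clockwise from above; 0 = open (starts 0 to 0.13), 1.5 = stop, locked. Below 0.15 the mouth is clear for the bolt head. From about 0.5 the jaws pass behind a bolt head standing in the mouth (caddy up against the buffers) and draw it in, fully only near the stop. Stays where left; needs up to 0.6 N m.
- cam_slot (a point): Top centre of the cam's drive boss, on the cam axis, 67.5 mm above the bench; turns with the cam. The boss (60 x 30 mm, on a dark disc) has a slot 44 mm long (point's y), 12 mm wide, 14.5 mm deep, open at the top. At joint 0 the slot lies along the dock's y; locked, it points nearly at the caddy.
- caddy: Sauce caddy: loose open steel tray 165 x 92 mm, walls 30 mm, with a cross wall and a steel sauce cup in each half; about 0.4 kg. Origin: centre of its underside. +x points to the end plate (104 mm wide, up to z 44 mm, outer face at x = 85 mm) that carries the bolt.
- caddy_handle (a point): Middle of the caddy's black carry handle: a bar 90 mm long (caddy's y), 16 mm thick (x), 30 mm high on two rods, 89 mm above the caddy's underside. Axes as the caddy's.
- bolt_head (a point): Centre of the bolt head: upright steel barrel, diameter 18 mm, 36 mm high (9.5 to 45.5 mm above the caddy's underside), 34 mm before the end plate on a 9 mm neck. Axes as the caddy's. In the dock's frame: x = -23 mm when the caddy touches the buffers, x = -16 to -17 mm, y within 5 mm of 0 when locked.
- key: Cam key: loose T-handled driver 106 mm high, 0.14 kg, upright in its stand. Origin: centre of the blade's lower end; z up the shaft. Blade 38 mm wide (y), 5.5 mm thick (x), 13 mm long; above it a flange 40 mm in diameter that rests on the cam's boss or on the stand, a 14 mm shaft and a handle bar.
- key_handle (a point): Middle of the key's black handle bar: 72 mm long (key's y, like the blade), 17 mm thick (x), 36 mm high, 88 mm above the key's origin. Axes as the key's.
- key_stand: Key stand: grey block 64 x 90 mm, top 30 mm above the bench, screwed down on a plate 84 x 108 mm. In its top a slot 46 mm long (stand's y) and 14 mm wide (x). Origin: centre of its underside, below the slot's centre; with the key in, the key's origin is 17 mm above the bench.
- salt_shaker: Salt shaker, glass with grey domed top, 44 mm in diameter, 90 mm high. Origin: centre of its underside. Shaker, tin or jar (it varies) stands before the dock's mouth, in the caddy's place; the other two stand to the left.
- bean_tin: Small tin, 57 mm in diameter, 72 mm high, 0.18 kg. Origin: centre of its underside.
- spice_jar: Spice jar with a red lid, 45 mm in diameter, 106 mm high. Origin: centre of its underside.
- mustard: Yellow sauce bottle with cone nozzle, 55 mm in diameter, 207 mm high, standing about 160 mm left (dock's +y) of the cam. Origin: centre of its underside.
- red_sauce: Red sauce bottle with cone nozzle, 55 mm in diameter, 207 mm high, standing about 160 mm right (dock's -y) of the cam. Origin: centre of its underside.
- sauce_cup_1: Steel sauce cup with sauce, 61 mm in diameter at the rim, 35 mm high, loose in the caddy's half next to the bolt. Origin: centre of its underside.
- sauce_cup_2: Empty sauce cup, same size, in the caddy's other half. Apart from the listed things the bench is free between x 0.38 and 0.72, y -0.30 and 0.40.
Not all that is in view belongs to the job. What is shaped like the sauce_cup_1 but pink is not meant.

How it is judged:
On the way, in this order (a step that is already met when the one before it is completed fails the run):
1. the bolt head stands in the mouth of the dock, caddy down on the bench, both cups in it, cam still open (x of bolt_head in the frame of dock between -0.029 and -0.01 m and y of bolt_head in the frame of dock between -0.012 and 0.012 m and height (world z) of caddy below 0.012 m and value of joint cam below 0.45 rad and z of sauce_cup_1 in the frame of caddy between -0.01 and 0.02 m and y of sauce_cup_1 in the frame of caddy between -0.045 and 0.045 m and x of sauce_cup_1 in the frame of caddy between -0.08 and 0.08 m and z of sauce_cup_2 in the frame of caddy between -0.01 and 0.02 m and y of sauce_cup_2 in the frame of caddy between -0.045 and 0.045 m and x of sauce_cup_2 in the frame of caddy between -0.08 and 0.08 m), for 0.1 s.
2. the cam is turned to the locked range with the key's blade in its slot, and the bolt head is drawn in (value of joint cam above 1.3 rad and x of bolt_head in the frame of dock above -0.019 m and distance between key and cam_slot below 0.019 m and angle between key's own z axis and vertical below 0.2 rad), for 0.1 s.
At the end, for the whole second after the job is handed in: Cam over 1.3 rad; caddy flat on the bench, within 3 mm of flush and 0.08 rad of square to the dock, both cups upright in it; key upright in its stand (12 mm), flange down; shaker, tin, jar and bottles standing on the bench; all released and at rest (value of joint cam above 1.3 rad and x of bolt_head in the frame of dock between -0.019 and -0.01 m and y of bolt_head in the frame of dock between -0.009 and 0.009 m and angle between the x axis of caddy and the x axis of dock, either way round below 0.08 rad and height (world z) of caddy between -0.004 and 0.006 m and z of sauce_cup_1 in the frame of caddy between -0.01 and 0.02 m and y of sauce_cup_1 in the frame of caddy between -0.045 and 0.045 m and x of sauce_cup_1 in the frame of caddy between -0.08 and 0.08 m and z of sauce_cup_2 in the frame of caddy between -0.01 and 0.02 m and y of sauce_cup_2 in the frame of caddy between -0.045 and 0.045 m and x of sauce_cup_2 in the frame of caddy between -0.08 and 0.08 m and horizontal distance between key and key_stand below 0.012 m and height (world z) of key below 0.024 m and angle between each of key, salt_shaker, bean_tin, spice_jar, mustard, red_sauce's own z axis and vertical below 0.15 rad and angle between each of sauce_cup_1, sauce_cup_2's own z axis and vertical below 0.3 rad and height (world z) of salt_shaker between -0.01 and 0.01 m and height (world z) of bean_tin between -0.01 and 0.01 m and height (world z) of spice_jar between -0.01 and 0.01 m and height (world z) of mustard between -0.01 and 0.01 m and height (world z) of red_sauce between -0.01 and 0.01 m and linear speed of each of caddy, key, salt_shaker, bean_tin, spice_jar, mustard, red_sauce below 0.02 m/s); the robot touches nothing.
It fails at once if a shaker, tin or jar is knocked over (angle between any of salt_shaker, bean_tin, spice_jar's own z axis and vertical above 0.7 rad).
It fails at once if a sauce bottle is knocked over (angle between any of mustard, red_sauce's own z axis and vertical above 0.7 rad).
It fails at once if a sauce cup is knocked over (angle between any of sauce_cup_1, sauce_cup_2's own z axis and vertical above 0.7 rad).
It also fails if it takes over 72 s, if anything falls off the work surface, if the arm or the gripper's body presses on something with over 40 N, if the wrist force passes 120 N, or if a joint passes its speed limit or range.

## Working session

There is one attempt and no reset: what is moved stays moved. The work goes in short steps, Python scripts to look and compute and a tool call to move; the robot and the scene stay as the last step left them, time stands still between calls to the robot, and variables do not carry over. Pictures are saved under pics/ and viewed, at most 10 in all, crops included, and the job is handed in when it is done.

Besides the shell and the picture viewer there is one more tool, called as name([rows], argument=value, ...), one row to a line, values as JSON. drive_tool: Moves the arm, as the interface text tells. Its arguments: {"type":"object","properties":{"deltas":{"type":"array"},"grip_force":{"type":"number"}},"required":["deltas"]}

```bash
ls; mkdir -p pics
cat > h.py <<'E'
import numpy as np, cv2
from rig import env
from scipy.spatial.transform import Rotation as R
def snap(c,name=None):
    s=env.snapshot(c)
    if name: cv2.imwrite('pics/'+name+'.png',s['image'])
    return s
def w(s,p):
    return (np.linalg.inv(s['camera_from_world'])@np.r_[p,1])[:3]
def find(c,s,things,n=2):
    for t in things:
        for d in env.boxes_of(c,t)[:n]:
            if d['conf']>.2: print(c,t,round(d['conf'],2),w(s,d['at']).round(4))
def pix(s,P,fish=False):
    p=(s['camera_from_world']@np.r_[P,1])[:3]; f=200/np.tan(np.radians(s['vertical_fov']/2))
    if fish:
        r=np.hypot(p[0],p[1]); th=np.arctan2(r,p[2]); return s['cx']+f*th*p[0]/r, s['cy']+f*th*p[1]/r
    return s['cx']+f*p[0]/p[2], s['cy']+f*p[1]/p[2]
E
cat > a.py <<'E'
from h import *
T=['dock','cam_slot','caddy','caddy_handle','bolt_head','key','key_handle','key_stand','salt_shaker','bean_tin','spice_jar','mustard','red_sauce','sauce_cup_1']
for c in ['scene','side']:
    s=snap(c,c+'0'); print(c,np.linalg.inv(s['camera_from_world'])[:3,3].round(3),s['vertical_fov']); find(c,s,T)
st=env.read_state(); print(st['tool_pos'],st['tool_rot'],st['clock'],st['width'])
E
python3 a.py
```

```text
pics
scene [0.072 0.477 0.916] 49.94610604033659
scene dock 0.6 [0.6614 0.0214 0.0513]
scene cam_slot 0.92 [0.67   0.005  0.0518]
scene caddy 0.82 [ 0.4643 -0.2322  0.0145]
scene caddy 0.43 [0.6649 0.0024 0.0512]
scene caddy_handle 0.84 [ 0.4678 -0.2328  0.0181]
scene bolt_head 0.87 [ 0.4641 -0.2276  0.0177]
scene bolt_head 0.39 [0.6567 0.1807 0.1095]
scene key 0.79 [0.57   0.2621 0.1012]
scene key 0.74 [ 0.506  -0.2372  0.0232]
scene key_handle 0.86 [0.5681 0.2641 0.0995]
scene key_handle 0.63 [0.6684 0.0049 0.0576]
scene key_stand 0.74 [ 0.5605 -0.0018  0.0536]
scene key_stand 0.61 [0.5575 0.2677 0.0259]
scene salt_shaker 0.7 [0.6675 0.0079 0.054 ]
scene salt_shaker 0.61 [ 0.5592 -0.0046  0.0541]
scene bean_tin 0.59 [0.4299 0.2347 0.0687]
scene spice_jar 0.93 [0.4097 0.3827 0.0933]
scene spice_jar 0.59 [0.6631 0.0047 0.0543]
scene mustard 0.67 [0.6538 0.1816 0.1111]
scene red_sauce 0.69 [ 0.7077 -0.1342  0.1085]
scene sauce_cup_1 0.9 [ 0.4283 -0.2744  0.0175]
scene sauce_cup_1 0.69 [ 0.5084 -0.2346  0.0214]
side [-0.004 -0.938  0.746] 52.2540024783108
side cam_slot 0.48 [ 0.4038 -0.3054  0.008 ]
side caddy 0.52 [ 0.4025 -0.305   0.0058]
side caddy_handle 0.56 [ 0.4072 -0.3061  0.0085]
side key 0.54 [0.5601 0.254  0.0321]
side key_handle 0.57 [0.5627 0.2517 0.0345]
side key_stand 0.65 [0.5512 0.2262 0.0204]
side salt_shaker 0.49 [ 0.5494 -0.0137  0.047 ]
side bean_tin 0.66 [0.4272 0.208  0.0473]
side spice_jar 0.87 [0.4147 0.3622 0.0612]
side red_sauce 0.77 [ 0.7002 -0.1661  0.0979]
side red_sauce 0.46 [ 0.4041 -0.3068  0.0096]
side sauce_cup_1 0.53 [ 0.6474 -0.269   0.0207]
[ 0.25989478 -0.56841885  0.23129506] [-3.14158260e+00 -5.44345450e-06  4.28799609e-01] 1.5 0.08500905964130195
```

View pics/scene0.png

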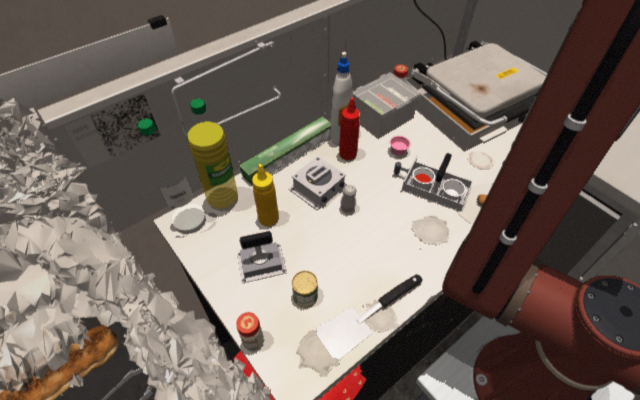

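View pics/side0.png

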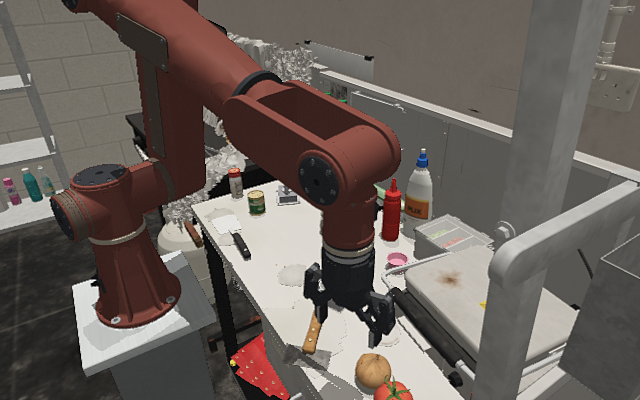

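The scene picture shows the salt shaker at (348,198) in front of the dock at (318,180). The caddy is at (437,185) with its bolt toward (400,168), and the key in its stand is at (258,250). The pink cup at (400,146) is a decoy.

drive_tool([
  [0,0,0,0,0,-5,1],
  [0,0,-5,3,-3,-9,1],
  [0,0,-10,7,-6,-13,1],
  [0,0,-15,12,-9,-16,1],
  [0,0,-20,17,-12,-17,1],
  [0,0,-24.6,22,-15,-17,1],
  [0,0,-24.6,27,-18,-17,1],
  [0,0,-24.6,31,-21,-17,1],
  [0,0,-24.6,34,-24,-17,1],
  [0,0,-24.6,37,-27,-17,1],
])

```text
clock: 2.5
tool_pos: [0.4669, -0.2076, 0.4011]
tool_rot: [3.141, -0.0, 0.858]
contact_force: [0.6, -0.3, 0.1]
width: 0.0855
finger_force: 0.0
```

```bash
cat > b.py <<'E'
from h import *
import sys
T=['dock','cam_slot','caddy','caddy_handle','bolt_head','key','key_handle','key_stand','salt_shaker','mustard','red_sauce','sauce_cup_1']
s=snap('wrist',sys.argv[1]); find('wrist',s,T)
C=np.linalg.inv(s['camera_from_world']);print(C[:3].round(3),s['vertical_fov'],s['cx'],s['cy'])
st=env.read_state(); print(st['tool_pos'].round(4),st['tool_rot'].round(3),st['clock'])
E
python3 b.py w1
```

```text
wrist dock 0.68 [ 0.6393 -0.0417  0.0491]
wrist cam_slot 0.55 [ 0.6523 -0.0288  0.0507]
wrist cam_slot 0.47 [ 0.4718 -0.2471  0.0096]
wrist caddy 0.94 [ 0.4729 -0.2451  0.0098]
wrist caddy_handle 0.62 [ 0.476  -0.2494  0.0127]
wrist caddy_handle 0.26 [ 0.5036 -0.2384  0.0169]
wrist bolt_head 0.62 [ 0.4726 -0.2468  0.0124]
wrist key_handle 0.46 [ 0.4711 -0.2489  0.011 ]
wrist key_handle 0.25 [ 0.6397 -0.0445  0.048 ]
wrist salt_shaker 0.69 [ 0.5628 -0.0234  0.0759]
wrist red_sauce 0.84 [ 0.7026 -0.1483  0.137 ]
wrist sauce_cup_1 0.92 [ 0.5015 -0.241   0.0182]
wrist sauce_cup_1 0.77 [ 0.4207 -0.271   0.0121]
[[ 0.757 -0.631 -0.171  0.511]
 [-0.654 -0.73  -0.199 -0.157]
 [ 0.001  0.262 -0.965  0.544]] 65.70646984690485 313.6848335511595 199.59559496775105
[ 0.4657 -0.2103  0.4007] [-3.141  0.     0.856] 3.15
```

View pics/w1.png

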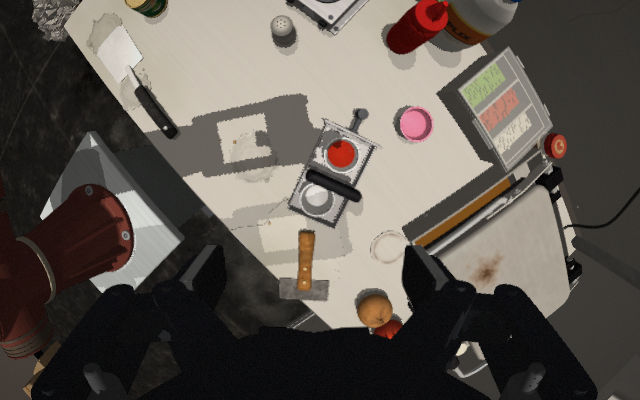

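The wrist picture shows the caddy at (332,175), bolt head at (361,116), handle bar ends near (306,174) and (361,193), and the shaker at (283,30).

```bash
cat >> h.py <<'E'
def ray(C,s4,u,v,fish):
    fov,cx,cy=s4; f=200/np.tan(np.radians(fov/2)); d=np.array([u-cx,v-cy])
    if fish:
        r=np.hypot(*d); th=r/f; q=np.r_[np.sin(th)*d/r,np.cos(th)]
    else: q=np.r_[d/f,1]
    return C[:3,3],C[:3,:3]@q
def at(s,u,v,z,fish=True):
    o,q=ray(np.linalg.inv(s['camera_from_world']),(s['vertical_fov'],s['cx'],s['cy']),u,v,fish)
    return (o+q*(z-o[2])/q[2]).round(4)
def tri(obs):
    A=np.zeros((3,3));b=np.zeros(3)
    for s,u,v,fish in obs:
        o,q=ray(np.linalg.inv(s['camera_from_world']),(s['vertical_fov'],s['cx'],s['cy']),u,v,fish)
        q=q/np.linalg.norm(q);M=np.eye(3)-np.outer(q,q);A+=M;b+=M@o
    return np.linalg.solve(A,b).round(4)
def go(pos,yaw):  # deltas in tool axes from the commanded(~measured) pose
    st=env.read_state();Rt=R.from_euler('xyz',st['tool_rot']);y=st['tool_rot'][2]
    d=Rt.inv().apply(np.array(pos)-st['tool_pos'])*100
    rv=(Rt.inv()*R.from_euler('xyz',[np.pi,0,yaw])).as_rotvec(degrees=True)
    print('go',rv.round(2),d.round(2))
E
python3 - <<'E'
from h import *
s=snap('wrist')
c=snap('scene')
print(s['image'][0,0], env.read_state()['clock'])
print('bolt',at(s,361,114,.045)); print('h',at(s,308,175,.104),at(s,359,195,.104)); 
print('corners',at(s,289,211,.03),at(s,336,225,.03))
print('shaker top',at(s,283,20,.085), tri([(s,283,21,1),(c,349,187,0)]))
print('bolt tri',tri([(s,361,114,1),(c,400,167,0)]))
E
```

```text
[22 22 23] 3.25
bolt [ 0.5715 -0.2044  0.045 ]
h [ 0.4497 -0.2168  0.104 ] [ 0.4869 -0.2884  0.104 ]
corners [ 0.3727 -0.2526  0.03  ] [ 0.418 -0.326  0.03 ]
shaker top [ 0.574  -0.0169  0.085 ] [ 0.5731 -0.0176  0.083 ]
bolt tri [ 0.5715 -0.2066  0.032 ]
```

drive_tool([
  [0,0,8,4,-1,3,1],
  [0,0,16,8,-2,6,1],
  [0,0,24,12,-3,9,1],
  [0,0,32,16,-4,12,1],
  [0,0,40,20,-5,14,1],
  [0,0,49,21,-5.2,15,1],
  [0,0,49,21,-5.2,15,1],
  [0,0,49,21,-5.2,15,1],
])

```text
clock: 4.05
tool_pos: [0.564, -0.0168, 0.2509]
tool_rot: [3.141, 0.0, 0.006]
contact_force: [0.5, 0.4, 0.7]
width: 0.0852
finger_force: 0.0
```

```bash
cat > c.py <<'E'
from h import *
import sys
s=snap('wrist',sys.argv[1]); find('wrist',s,sys.argv[2:])
C=np.linalg.inv(s['camera_from_world']);np.savez('pics/'+sys.argv[1],**{k:v for k,v in s.items()})
st=env.read_state(); print(st['tool_pos'].round(4),st['tool_rot'].round(3),st['clock'])
E
python3 c.py w2 salt_shaker cam_slot
```

```text
wrist salt_shaker 0.89 [ 0.5743 -0.0187  0.0792]
wrist cam_slot 0.93 [ 0.6747 -0.0038  0.05  ]
wrist cam_slot 0.64 [ 0.7077 -0.1362  0.1423]
[ 0.5645 -0.0178  0.2523] [ 3.141e+00 -2.000e-03  3.000e-03] 4.2
```

View pics/w2.png

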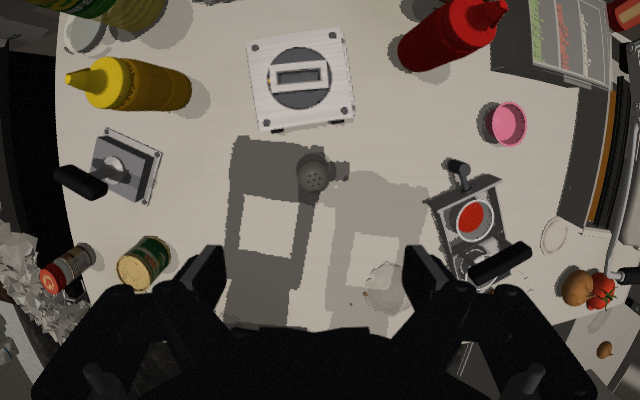

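The picture shows the shaker at (314,175) and the dock's top with corners near (247,45), (343,28), (355,121) and (259,131). The slot runs (277,81)–(322,73), the bolt head is at (457,165), and the key handle lies (58,172)–(103,190).

Run:
```python
from h import *
s=np.load('pics/w2.npz')
z=.052
c=[at(s,*p,z) for p in [(247,45),(343,28),(355,121),(259,131)]]
print('dock',np.array(c),np.mean(c,0))
for a,b in [(0,1),(3,2),(0,3),(1,2)]: d=c[b]-c[a]; print(np.hypot(d[0],d[1]).round(4),np.degrees(np.arctan2(d[1],d[0])).round(1))
print('slot',at(s,277,81,.0675),at(s,322,73,.0675), 'ctr',at(s,299.5,77,.0675))
print('shaker',at(s,314,177,.085),'bolt',at(s,458,164,.045))
print('key h',at(s,62,172,.12),at(s,98,196,.12))
print('handle',at(s,469,277,.104),at(s,531,246,.104))
go([.572,-.018,.035],0)
# scale for viewing
im=s['image'];cv2.imwrite('pics/w2c.png',np.hstack([cv2.resize(im[20:145,235:367],None,fx=3,fy=3,interpolation=cv2.INTER_CUBIC),cv2.resize(im[115:240,40:172],None,fx=3,fy=3,interpolation=cv2.INTER_CUBIC)]))
```

```text
dock [[ 0.7146  0.0579  0.052 ]
 [ 0.7332 -0.0476  0.052 ]
 [ 0.6279 -0.0615  0.052 ]
 [ 0.6165  0.0442  0.052 ]] [ 0.67305 -0.00175  0.052  ]
0.1071 -80.0
0.1063 -83.8
0.0991 -172.0
0.1062 -172.5
slot [0.6699 0.0222 0.0675] [ 0.6782 -0.0245  0.0675] ctr [ 0.6739 -0.0012  0.0675]
shaker [ 0.5711 -0.0169  0.085 ] bolt [ 0.5826 -0.1929  0.045 ]
key h [0.5881 0.2746 0.12  ] [0.5594 0.2193 0.12  ]
handle [ 0.4595 -0.1995  0.104 ] [ 0.4946 -0.2863  0.104 ]
go [ 0.04 -0.13  0.17] [7.000e-01 1.000e-02 2.173e+01]
```

View pics/w2c.png

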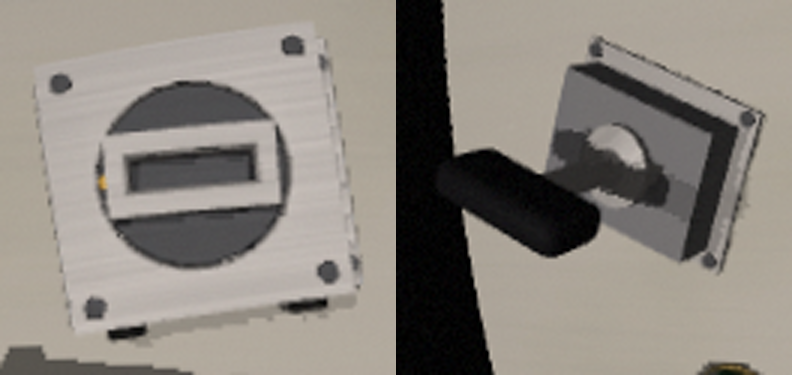

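The crop shows the dock's screws at (60,83), (291,46), (328,271) and (95,307), with the cam open. The key handle lies over its stand.

drive_tool([
  [0,0,0,0.7,0,5,1],
  [0,0,0,0.7,0,10,1],
  [0,0,0,0.7,0,15,1],
  [0,0,0,0.7,0,19,1],
  [0,0,0,0.7,0,21.7,1],
  [0,0,0,0.7,0,21.7,1],
  [0,0,0,0.7,0,21.7,-0.2],
  [0,0,0,0.7,0,21.7,-0.2],
  [0,0,0,0.7,0,21.7,-0.2],
  [0,0,0,0.7,0,21.7,-0.5],
], grip_force=30)

```text
clock: 5.2
tool_pos: [0.5737, -0.0168, 0.0369]
tool_rot: [3.141, -0.006, 0.003]
contact_force: [-0.6, 0.6, 5.0]
width: 0.0379
finger_force: 29.7
```

Run:
```python
from h import *
s=np.load('pics/w2.npz')
pts=[(60,83),(291,46),(328,271),(95,307)]
c=np.array([at(s,p[0]/3+235-.33,p[1]/3+20-.33,.052) for p in pts])
print(c,c.mean(0))
for a,b in [(0,1),(3,2),(0,3),(1,2)]: d=c[b]-c[a]; print(np.hypot(d[0],d[1]).round(4),np.degrees(np.arctan2(d[1],d[0])).round(1))
st=env.read_state();print(st['width'],st['finger_force'],st['tool_pos'])
```

```text
[[ 0.7113  0.0492  0.052 ]
 [ 0.7244 -0.0352  0.052 ]
 [ 0.6398 -0.0492  0.052 ]
 [ 0.6264  0.0358  0.052 ]] [6.75475e-01 1.50000e-04 5.20000e-02]
0.0854 -81.2
0.086 -81.0
0.086 -171.0
0.0858 -170.6
0.03792055150337543 29.67387318726651 [ 0.57366655 -0.01678015  0.0369297 ]
```

drive_tool([
  [0,0,0,0,0,-3,-0.5],
  [0,0,0,-2,-3,-5,-0.5],
  [0,0,0,-5,-7,-5,-0.5],
  [0,0,0,-8,-11,-5,-0.5],
  [0,0,0,-8.2,-13.7,-4,-0.5],
  [0,0,0,-8.2,-13.7,-1.5,-0.5],
  [0,0,0,-8.2,-13.7,0,-0.5],
  [0,0,0,-8.2,-13.7,0,-0.5],
  [0,0,0,-8.2,-13.7,0,1],
  [0,0,0,-8.2,-13.7,0,1],
])

```text
clock: 6.2
tool_pos: [0.4889, 0.1203, 0.0344]
tool_rot: [3.141, -0.001, 0.003]
contact_force: [0.4, -0.1, 0.5]
width: 0.0661
finger_force: 0.0
```

drive_tool([
  [0,0,0,0,0,0,1],
  [0,0,0,0,0,-4,1],
  [0,0,0,0,0,-9,1],
  [0,0,0,0,0,-14,1],
  [0,0,0,0,0,-19,1],
  [0,0,0,0,0,-19,1],
])

```text
clock: 6.8
tool_pos: [0.4943, 0.1207, 0.2332]
tool_rot: [-3.14, -0.017, 0.003]
contact_force: [0.3, -0.7, 0.7]
width: 0.0854
finger_force: 0.0
```

```bash
python3 c.py w3 salt_shaker key_handle key_stand
```

```text
wrist salt_shaker 0.58 [0.4889 0.1201 0.0811]
wrist key_handle 0.81 [0.5764 0.248  0.1212]
wrist key_stand 0.89 [0.5759 0.2426 0.0283]
[0.4874 0.12   0.2223] [3.141e+00 3.000e-03 3.000e-03] 7.0
```

View pics/w3.png

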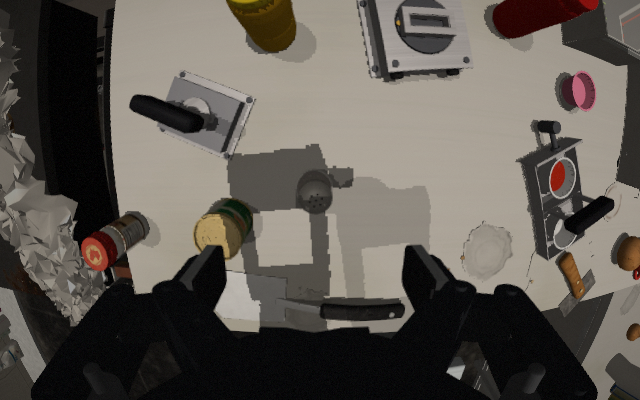

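The shaker stands at (315,195), clear of the caddy's lane. Next, the caddy.

drive_tool([
  [0,0,-8,0,3,-3,1],
  [0,0,-16,0,7,-3,1],
  [0,0,-24,-1,11,-3,1],
  [0,0,-32,-1,15,-3,1],
  [0,0,-40,-1,19,-3,1],
  [0,0,-48,-2,23,-3,1],
  [0,0,-56,-2,27,-3,1],
  [0,0,-64,-2,31,-3,1],
  [0,0,-72,-2,35,-3,1],
  [0,0,-80,-2,37.2,-3,1],
])

```text
clock: 8.0
tool_pos: [0.468, -0.254, 0.2507]
tool_rot: [-3.137, -0.001, 1.402]
contact_force: [-0.1, -0.1, 0.2]
width: 0.0851
finger_force: 0.0
```

drive_tool([
  [0,0,-8,0,0,0,1],
  [0,0,-16,0,0,0,1],
  [0,0,-24,0,0,0,1],
  [0,0,-32,0,0,0,1],
  [0,0,-35,0,0,0,1],
  [0,0,-35,0,0,0,1],
  [0,0,-35,0,0,0,1],
])

```text
clock: 8.7
tool_pos: [0.4688, -0.2512, 0.2517]
tool_rot: [-3.14, -0.003, 2.009]
contact_force: [0.2, -0.3, 0.4]
width: 0.0853
finger_force: 0.0
```

```bash
python3 c.py w4 caddy_handle bolt_head
```

```text
wrist caddy_handle 0.76 [ 0.4746 -0.2433  0.0134]
wrist bolt_head 0.63 [ 0.4692 -0.2453  0.0156]
[ 0.4694 -0.2516  0.253 ] [-3.141e+00 -1.000e-03  2.009e+00] 8.85
```

View pics/w4.png

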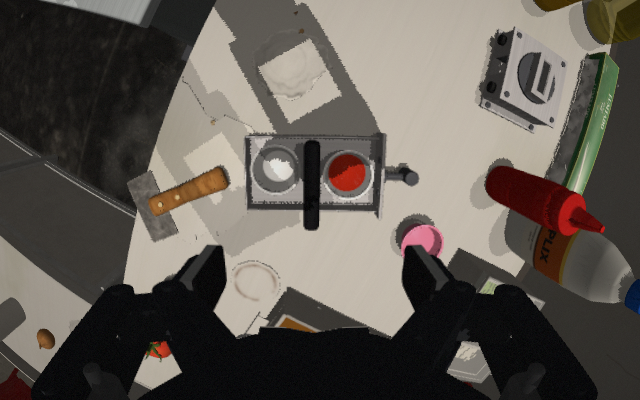

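The caddy is aligned in the view. The handle bar runs (313,141)–(312,230), the end plate top runs (383,135)–(381,217), the bolt head is at (411,177), and the tray's rear corners are (247,137) and (248,209).

Run:
```python
from h import *
s=np.load('pics/w4.npz'); w1=dict(np.load('pics/w2.npz'))
h=[at(s,313,141,.104),at(s,312,230,.104)];print('h',h,np.mean(h,0),np.linalg.norm(h[1]-h[0]))
f=lambda a,b:np.degrees(np.arctan2(*(b-a)[[1,0]])).round(1)
r=[at(s,247,137,.03),at(s,248,209,.03),at(s,383,135,.044),at(s,381,217,.044)]
print(r, f(h[1],h[0])-90,f(r[1],r[0])-90,f(r[3],r[2])-90,f(r[0],at(s,378,135,.03)),f(r[1],at(s,378,209,.03)))
b=at(s,411,177,.0455); print('bolt',b)
m=np.mean(h,0);print('handle->bolt',np.linalg.norm((b-m)[:2]),f(m,b))
o=[(dict(s),312.5,185,1),(w1,500,261,1)];print('tri handle',tri(o)); print('tri bolt',tri([(dict(s),411,177,1),(w1,458,164,1)]))
st=env.read_state();print(np.degrees(st['tool_rot']))
for th in (23,24,25): go([m[0],m[1],.075],np.radians(th+90))
```

```text
h [array([ 0.4499, -0.2108,  0.104 ]), array([ 0.4864, -0.2911,  0.104 ])] [ 0.46815 -0.25095  0.104  ] 0.0882062356072404
[array([ 0.3784, -0.2438,  0.03  ]), array([ 0.4138, -0.3257,  0.03  ]), array([ 0.5206, -0.1737,  0.044 ]), array([ 0.5642, -0.2617,  0.044 ])] 24.400000000000006 23.400000000000006 26.400000000000006 26.0 25.1
bolt [ 0.5737 -0.2021  0.0455]
handle->bolt 0.11630616922588413 24.8
tri handle [ 0.4689 -0.2526  0.0878]
tri bolt [ 0.5804 -0.2024  0.0269]
[-1.79961706e+02 -6.89187532e-02  1.15129820e+02]
go [-0.04 -0.07  2.13] [ 0.09 -0.07 17.8 ]
go [-0.04 -0.07  1.13] [ 0.09 -0.07 17.8 ]
go [-0.04 -0.07  0.13] [ 0.09 -0.07 17.8 ]
```

drive_tool([
  [0,0,0,0.1,0,5,1],
  [0,0,0,0.1,0,10,1],
  [0,0,0,0.1,0,14.5,1],
  [0,0,0,0.1,0,18.0,1],
  [0,0,0,0.1,0,18.0,1],
  [0,0,0,0.1,0,18.0,0],
  [0,0,0,0.1,0,18.0,-0.8],
  [0,0,0,0.1,0,18.0,-1],
  [0,0,0,0.1,0,18.0,-1],
  [0,0,0,0.1,0,18.0,-1],
], grip_force=80)

```text
clock: 9.85
tool_pos: [0.4699, -0.2522, 0.0759]
tool_rot: [-3.141, 0.003, 2.01]
contact_force: [2.1, -2.0, -1.4]
width: 0.015
finger_force: 78.0
```

drive_tool([
  [0,0,0,0,0,0,-1],
  [0,0,0,0,0,-0.5,-1],
  [0,0,0,0,0,-1.5,-1],
  [0,0,0,0,0,-3,-1],
  [0,0,0,0,0,-3,-1],
])

```text
clock: 10.35
tool_pos: [0.4711, -0.252, 0.1065]
tool_rot: [3.139, 0.004, 2.01]
contact_force: [1.2, -1.3, -3.5]
width: 0.0148
finger_force: 78.2
```

```bash
python3 c.py w5; python3 -c "
from h import *
print(env.read_state()['contact_force'],env.read_state()['ft_torque'],env.read_state()['width'])"
```

```text
[ 0.4706 -0.2517  0.1056] [3.14e+00 3.00e-03 2.01e+00] 10.4
[-0.61204523 -0.30017435 -4.02989835] [-0.03238799  0.03570502  0.00179202] 0.014774840676164741
```

View pics/w5.png

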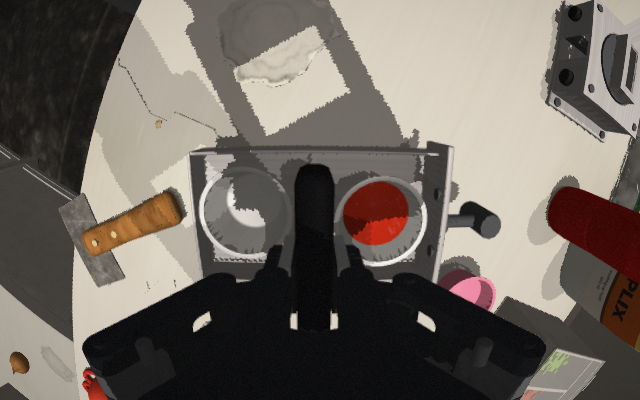

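The caddy hangs level with both cups in it. The bolt head top is at (487,226) and the handle's far end is at (315,165).

```bash
cat > d.py <<'E'
from h import *
s=np.load('pics/w5.npz'); T=np.array([.4706,-.2517]);psi=2.01
tx=np.array([np.cos(psi),np.sin(psi)]);ty=np.array([np.sin(psi),-np.cos(psi)])
f=lambda p:((p[:2]-T)@ty*1e3,(p[:2]-T)@tx*1e3)
l=.0305
print('bolt',f(at(s,487,226,.0455+l)),'hfar',f(at(s,315,165,.104+l)),'plate',f(at(s,453,146,.044+l)),'rear',f(at(s,190,152,.03+l)))
w4=np.load('pics/w4.npz')
print('w4: bolt',f(at(w4,411,177,.0455)),'h',f(np.array([.46815,-.25095])))
for n,u,v in [('rearR',247,137),('rearL',248,209)]: print(n,f(at(w4,u,v,.03)))
for n,u,v in [('plA',383,135),('plB',381,217)]: print(n,f(at(w4,u,v,.044)))
D=np.array([.6755,0]);a=np.radians(9);ex=np.array([np.cos(a),np.sin(a)]);ey=np.array([-ex[1],ex[0]])
for bx in (-.1,-.023): 
  for by in (0,): print(bx,D+ex*(bx-.118)+ey*by)
E
python3 d.py
```

```text
bolt (np.float64(117.06204608992368), np.float64(0.3568826706080475)) hfar (np.float64(1.5924872736465994), np.float64(48.3077010867136)) plate (np.float64(85.20617664857494), np.float64(51.78346706171603)) rear (np.float64(-77.98228668388904), np.float64(46.13851930385003))
w4: bolt (np.float64(114.40569214289653), np.float64(1.0524282896104729)) h (np.float64(-1.8985577410731467), np.float64(1.7206041101343523))
rearR (np.float64(-80.09012100700815), np.float64(46.35539361371872))
rearL (np.float64(-82.87533905213469), np.float64(-42.82427088688983))
plA (np.float64(78.42159862991585), np.float64(49.336121334458085))
plB (np.float64(80.4642882062573), np.float64(-48.85139018963907))
-0.1 [ 0.46018394 -0.03410271]
-0.023 [ 0.53623594 -0.02205726]
```

drive_tool([
  [0,0,1,1,0.4,0,-1],
  [0,0,3,3,1.2,0,-1],
  [0,0,5,6,2.5,0,-1],
  [0,0,8,9,3.7,0,-1],
  [0,0,11,12,5,0,-1],
  [0,0,13,15,6.2,0,-1],
  [0,0,15,18,7.4,0,-1],
  [0,0,16.1,19.5,8,0,-1],
  [0,0,16.1,20.15,8.3,0,-1],
  [0,0,16.1,20.15,8.3,0,-1],
])

```text
clock: 11.4
tool_pos: [0.4585, -0.0326, 0.1036]
tool_rot: [-3.141, 0.0, 1.731]
contact_force: [-0.0, -0.5, -3.7]
width: 0.0151
finger_force: 78.2
```

```bash
python3 c.py w6 cam_slot; python3 -c "
from h import *
im=cv2.imread('pics/w6.png');cv2.imwrite('pics/w6c.png',cv2.resize(im[:260,300:],None,fx=2,fy=2,interpolation=cv2.INTER_CUBIC))"
```

```text
wrist cam_slot 0.75 [ 0.6633 -0.0026  0.0584]
[ 0.459  -0.0339  0.1039] [3.141e+00 1.000e-03 1.729e+00] 11.5
```

View pics/w6c.png

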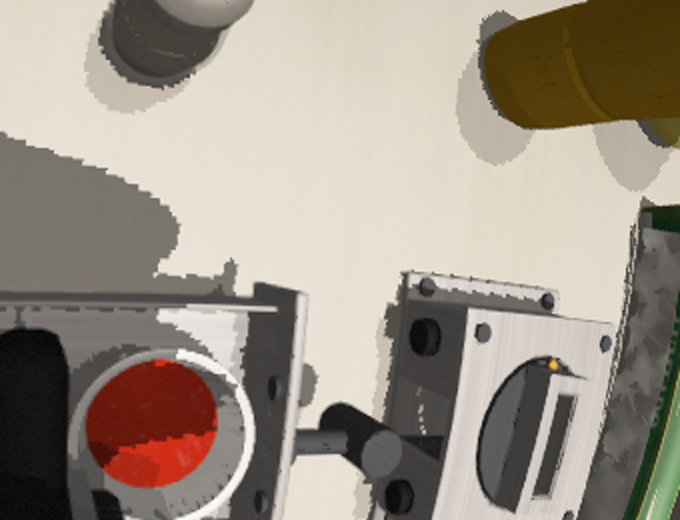

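The crop shows the bolt head top at (382,455), the buffers at (425,337) and (399,497), and the dock top screws at (484,332) and (606,343).

Run:
```python
from h import *
s=np.load('pics/w6.npz');g=lambda u,v,z:at(s,u/2+300-.25,v/2-.25,z)
D=np.array([.6755,0]);a=np.radians(9);ex=np.array([np.cos(a),np.sin(a)]);ey=np.array([-ex[1],ex[0]])
def P(n,p): q=p[:2]-D; print(n,p,'dock',(q@ex*1e3).round(1),(q@ey*1e3).round(1))
P('bolt',g(382,455,.0755))
P('scrA',g(484,332,.052));P('scrB',g(606,343,.052))
for z in (.026,.03): P('bufL',g(425,337,z));P('bufR',g(399,497,z))
P('sl',g(570,397,.0675));P('sl',g(543,497,.0675))
```

```text
bolt [ 0.5749 -0.0126  0.0755] dock -101.3 3.3
scrA [0.6272 0.0362 0.052 ] dock -42.0 43.3
scrB [0.7127 0.0496 0.052 ] dock 44.5 43.2
bufL [0.6174 0.0273 0.026 ] dock -53.1 36.1
bufR [ 0.6287 -0.0438  0.026 ] dock -53.1 -35.9
bufL [0.6143 0.0274 0.03  ] dock -56.2 36.6
bufR [ 0.6254 -0.0424  0.03  ] dock -56.1 -34.0
sl [0.6747 0.0218 0.0675] dock 2.6 21.7
sl [ 0.6783 -0.022   0.0675] dock -0.7 -22.2
```

drive_tool([
  [0,0,0,-0.15,0,1,-1],
  [0,0,0,-0.15,0,2,-1],
  [0,0,0,-0.15,0,2.6,-1],
  [0,0,0,-0.15,0,2.9,-1],
  [0,0,0,-0.15,0,2.9,-1],
  [0,0,0,-0.15,0.5,2.9,-1],
  [0,0,0,-0.15,1.5,2.9,-1],
  [0,0,0,-0.15,2.5,2.9,-1],
  [0,0,0,-0.15,3.5,2.9,-1],
  [0,0,0,-0.15,3.5,2.9,-1],
])

```text
clock: 12.5
tool_pos: [0.4958, -0.0298, 0.0758]
tool_rot: [3.138, 0.001, 1.729]
contact_force: [0.8, 1.5, 1.9]
width: 0.0148
finger_force: 79.3
```

```bash
python3 c.py w7; python3 -c "
from h import *
im=cv2.imread('pics/w7.png');cv2.imwrite('pics/w7c.png',cv2.resize(im[100:300,400:],None,fx=3,fy=3,interpolation=cv2.INTER_CUBIC))"
```

```text
[ 0.4957 -0.0298  0.0758] [3.138e+00 1.000e-03 1.729e+00] 12.55
```

View pics/w7c.png

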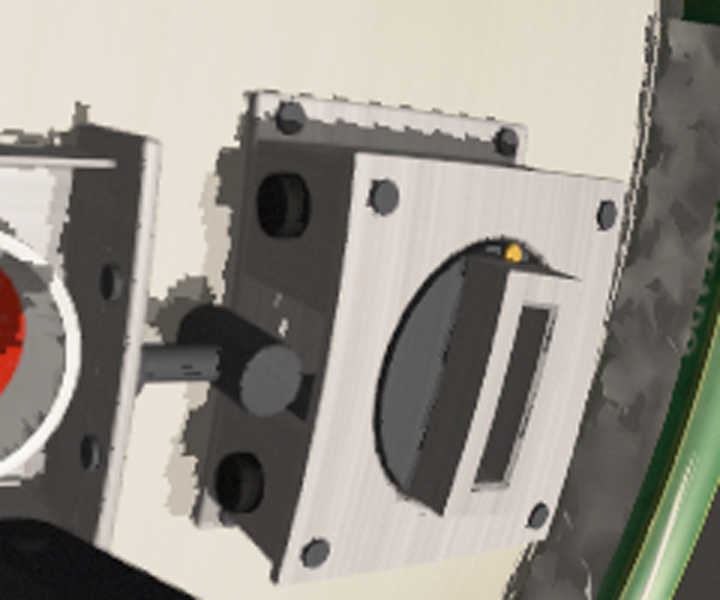

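The crop shows the bolt head top at (270,381) and the dock's screws at (384,195), (607,214), (316,551) and (538,516). The bolt is heading into the mouth.

Run:
```python
from h import *
s=np.load('pics/w7.npz');g=lambda u,v,z:at(s,u/3+400-.33,v/3+100-.33,z)
D=np.array([.6755,0]);a=np.radians(9);ex=np.array([np.cos(a),np.sin(a)]);ey=np.array([-ex[1],ex[0]])
def P(n,p): q=p[:2]-D; print(n,p,'dock',(q@ex*1e3).round(1),(q@ey*1e3).round(1))
P('bolt',g(270,381,.0455))
for p in [(384,195),(607,214),(316,551),(538,516)]: P('scr',g(*p,.052))
P('sl',g(536,306,.0675));P('sl',g(490,486,.0675)); P('tcp',np.array([.4957,-.0298,0]))
```

```text
bolt [ 0.6132 -0.0105  0.0455] dock -63.2 -0.6
scr [0.6264 0.0362 0.052 ] dock -42.8 43.4
scr [0.7122 0.0495 0.052 ] dock 44.0 43.1
scr [ 0.6401 -0.049   0.052 ] dock -42.6 -42.9
scr [ 0.7255 -0.0359  0.052 ] dock 43.8 -43.3
sl [0.6712 0.0224 0.0675] dock -0.7 22.8
sl [ 0.6768 -0.022   0.0675] dock -2.2 -21.9
tcp [ 0.4957 -0.0298  0.    ] dock -182.2 -1.3
```

drive_tool([
  [0,0,0,0,1,0,-1],
  [0,0,0,0,2,0,-1],
  [0,0,0,0,3,0,-1],
  [0,0,0,0,3.5,0,-1],
  [0,0,0,0,3.9,0,-1],
  [0,0,0,0,4.1,0,-1],
  [0,0,0,0,4.1,0,-1],
  [0,0,0,0,4.1,0,-1],
])

```text
clock: 13.35
tool_pos: [0.5324, -0.0234, 0.0758]
tool_rot: [-3.137, 0.0, 1.729]
contact_force: [-7.2, -1.0, 11.2]
width: 0.0146
finger_force: 80.6
```

```bash
cat > e.py <<'E'
from h import *
D=np.array([.676,0]);a=np.radians(9);ex=np.array([np.cos(a),np.sin(a)]);ey=np.array([-ex[1],ex[0]])
st=env.read_state();q=st['tool_pos'][:2]-D;F=st['contact_force'][:2]
print('tcp dock',q@ex,q@ey,'F',F@ex,F@ey,st['contact_force'],st['tool_rot'],st['tool_pos'],st['clock'])
E
python3 e.py
```

```text
tcp dock -0.14552009388278644 -0.0006872822080285336 F -7.288882918777694 0.1067288512767115 [-7.21584075 -1.03481766 11.19113546] [-3.13704786e+00  2.78096425e-04  1.72947234e+00] [ 0.53237901 -0.02344318  0.07579431] 13.35
```

drive_tool([
  [0,0,0,0,0,-0.1,-1],
  [0,0,0,0,0.2,-0.1,-1],
  [0,0,0,0,0.4,-0.1,-1],
  [0,0,0,0,0.4,-0.1,-1],
])

```text
clock: 13.75
tool_pos: [0.5347, -0.0228, 0.0761]
tool_rot: [-3.133, -0.0, 1.73]
contact_force: [-12.3, -3.2, 12.6]
width: 0.0147
finger_force: 80.8
```

```bash
python3 e.py
```

```text
tcp dock -0.14312759809124617 -0.0004629281127110685 F -12.61514685266716 -1.276353103333077 [-12.26016785  -3.23408283  12.62456233] [-3.13271812e+00 -2.46966510e-04  1.72972114e+00] [ 0.53470696 -0.02284732  0.07614392] 13.75
```

drive_tool([
  [0,0,0,0,0,-0.1,-1],
  [0,0,0,0,0.1,-0.15,-1],
  [0,0,0,0,0.2,-0.15,-1],
  [0,0,0,0,0.2,-0.15,-1],
])

```text
clock: 14.15
tool_pos: [0.5362, -0.0225, 0.0764]
tool_rot: [-3.132, -0.0, 1.729]
contact_force: [-9.3, -2.4, 7.1]
width: 0.0147
finger_force: 80.0
```

```bash
python3 e.py
```

```text
tcp dock -0.1416199482311321 -0.0003576858379959008 F -9.562572020495839 -0.9042260226724327 [-9.30338878 -2.38900934  7.05941679] [-3.13233699e+00 -4.26514166e-04  1.72941071e+00] [ 0.53617958 -0.02250752  0.07639817] 14.15
```

drive_tool([
  [0,0,0,0,0,0,0],
  [0,0,0,0,0,0,1],
  [0,0,0,0,0,0,1],
  [0,0,0,0,0,0,1],
  [0,0,0,0,0,-3,1],
  [0,0,0,0,0,-8,1],
  [0,0,0,0,0,-13,1],
  [0,0,0,0,0,-17,1],
  [0,0,0,0,0,-17,1],
  [0,0,0,0,0,-17,1],
])

```text
clock: 15.15
tool_pos: [0.5411, -0.0218, 0.2492]
tool_rot: [3.138, 0.001, 1.729]
contact_force: [-0.2, 0.1, -1.0]
width: 0.0853
finger_force: 0.0
```

```bash
python3 c.py w8 caddy caddy_handle bolt_head sauce_cup_1; python3 e.py
python3 - <<'E'
from h import *
# handle bar in image: dark blob near expected place
s=np.load('pics/w8.npz'); 
D=np.array([.676,0]);a=np.radians(9);ex=np.array([np.cos(a),np.sin(a)]);ey=np.array([-ex[1],ex[0]])
P=lambda x,y,z:np.r_[D+ex*x+ey*y,z]
# expected handle center at dock x=-.142
m=pix(s,P(-.142,0,.104),True);print('exp',m)
g=s['image'].max(2);x0,y0=int(m[0]),int(m[1])
b=(g[y0-70:y0+70,x0-40:x0+40]<32).astype(np.uint8)
n,l,st,c=cv2.connectedComponentsWithStats(b)
i=1+st[1:,4].argmax();print(st[i],c[i]+[x0-40,y0-70])
ys,xs=np.where(l==i);r=cv2.minAreaRect(np.c_[xs+x0-40,ys+y0-70].astype(np.float32));print(r)
q=at(s,*r[0],.104);print('handle',q,(q[:2]-D)@ex,(q[:2]-D)@ey)
E
```

```text
wrist caddy 0.77 [ 0.534  -0.0209  0.0083]
wrist caddy 0.35 [ 0.7141 -0.1486  0.1837]
wrist bolt_head 0.87 [ 0.5342 -0.022   0.0099]
wrist sauce_cup_1 0.9 [ 0.5737 -0.0177  0.0196]
wrist sauce_cup_1 0.63 [ 0.489  -0.0236  0.0146]
[ 0.5387 -0.0216  0.245 ] [-3.138e+00 -1.000e-03  1.729e+00] 15.4
tcp dock -0.13897056027263918 0.000173849022602242 F -0.04259766710920433 0.02392616200322243 [-0.0458161   0.01696785  0.56566899] [-3.13774375e+00 -1.33787640e-03  1.72905189e+00] [ 0.5387132  -0.02156808  0.24501391] 15.4
exp (np.float64(306.4693481058901), np.float64(187.1307481374877))
[  32   21   16   91 1361] [305.80749449 182.76414401]
((305.5, 183.0), (90.0, 15.0), 90.0)
handle [ 0.5342 -0.0184  0.104 ] -0.1429326008531308 0.004008941675754207
```

drive_tool([
  [0,0,6,3,1,-1.5,1],
  [0,0,12,7,2,-1.5,1],
  [0,0,18,11,3,-1.5,1],
  [0,0,24,15,4.5,-1.5,1],
  [0,0,30,19,6,-1.5,1],
  [0,0,36.4,23,7,-1.5,1],
  [0,0,36.4,25.8,7.8,-1.5,1],
  [0,0,36.4,25.8,7.8,-1.5,1],
  [0,0,36.4,25.8,7.8,-1.5,1],
])

```text
clock: 16.3
tool_pos: [0.5756, 0.2455, 0.2606]
tool_rot: [-3.14, 0.003, 1.095]
contact_force: [0.3, 0.4, -0.4]
width: 0.0858
finger_force: 0.0
```

```bash
python3 c.py w9 key_handle key_stand
cat > k.py <<'E'
from h import *
import sys
s=np.load('pics/'+sys.argv[1]+'.npz');x,y,z=map(float,sys.argv[2:5])
m=pix(s,[x,y,z],True);print('exp',m)
g=s['image'].max(2);X,Y=int(m[0]),int(m[1]);h=60;y0=max(Y-h,0)
for th in (28,36):
    b=(g[y0:Y+h,X-h:X+h]<th).astype(np.uint8)
    n,l,st,c=cv2.connectedComponentsWithStats(b)
    for i in 1+np.argsort(-st[1:,4])[:2]:
        ys,xs=np.where(l==i);r=cv2.minAreaRect(np.c_[xs+X-h,ys+y0].astype(np.float32))
        B=cv2.boxPoints(r);q=at(s,*r[0],z);W=np.array([at(s,*p,z) for p in B]);e=[W[1]-W[0],W[2]-W[1]]
        print(th,st[i],np.round(r[0],1),np.round(r[1],1),round(r[2],1),'ctr',q,[(round(np.linalg.norm(v)*1e3,1),np.degrees(np.arctan2(v[1],v[0])).round(1)) for v in e])
E
python3 k.py w9 .575 .247 .123
```

```text
wrist key_handle 0.65 [0.5793 0.2627 0.1205]
wrist key_stand 0.85 [0.5835 0.2735 0.0299]
[0.5761 0.244  0.2616] [-3.141e+00  1.000e-03  1.093e+00] 16.45
exp (np.float64(311.97827195957393), np.float64(188.64922424711008))
28 [  44    9   20   75 1245] [304.6 174.1] [74.4 17.7] 86.5 ctr [0.5753 0.2624 0.123 ] [(np.float64(15.9), np.float64(-24.1)), (np.float64(69.8), np.float64(-113.8))]
36 [  43    9   21   75 1276] [304.6 174. ] [74.5 18.3] 86.6 ctr [0.5753 0.2624 0.123 ] [(np.float64(16.6), np.float64(-24.2)), (np.float64(69.9), np.float64(-114.0))]
```

drive_tool([
  [0,0,-3.4,1.5,-0.9,3,1],
  [0,0,-3.4,1.5,-0.9,6,1],
  [0,0,-3.4,1.5,-0.9,7,1],
  [0,0,-3.4,1.5,-0.9,7,1],
  [0,0,-3.4,1.5,-0.9,7,1],
])

```text
clock: 16.95
tool_pos: [0.5759, 0.2621, 0.1934]
tool_rot: [3.141, -0.001, 1.152]
contact_force: [0.0, -0.4, 0.3]
width: 0.0857
finger_force: 0.0
```

```bash
python3 c.py w10 key_handle key_stand;python3 k.py w10 .5755 .2615 .123
python3 - <<'E'
from h import *
a=dict(np.load('pics/w9.npz'));b=dict(np.load('pics/w10.npz'))
a['image']=b['image']=0
print(env.read_state()['tool_rot'])
E
```

```text
wrist key_handle 0.66 [0.5794 0.2632 0.122 ]
wrist key_stand 0.56 [0.5818 0.2767 0.0264]
wrist key_stand 0.42 [ 0.6751 -0.0167  0.0702]
[0.5766 0.2628 0.1947] [ 3.139e+00 -3.000e-03  1.153e+00] 17.1
exp (np.float64(312.4121049768621), np.float64(212.93463605098833))
28 [  48    9   22   96 1975] [310.5 208.5] [95. 21.] 90.0 ctr [0.5756 0.2651 0.123 ] [(np.float64(14.5), np.float64(-23.9)), (np.float64(72.1), np.float64(-113.6))]
36 [  47    9   24   96 2004] [310.5 208.5] [22.8 95.2] 1.2 ctr [0.5756 0.2651 0.123 ] [(np.float64(72.1), np.float64(64.0)), (np.float64(15.7), np.float64(-25.3))]
36 [26 70  4  5 12] [279.3 223.8] [2.8 3.5] 45.0 ctr [0.5499 0.2638 0.123 ] [(np.float64(2.8), np.float64(21.0)), (np.float64(2.0), np.float64(-72.5))]
[ 3.13866812e+00 -2.56193101e-03  1.15254099e+00]
```

drive_tool([
  [0,0,0,0.15,-0.15,4,1],
  [0,0,0,0.15,-0.15,8,1],
  [0,0,0,0.15,-0.15,11,1],
  [0,0,0,0.15,-0.15,11,1],
  [0,0,0,0.15,-0.15,11,0],
  [0,0,0,0.15,-0.15,11,-1],
  [0,0,0,0.15,-0.15,11,-1],
  [0,0,0,0.15,-0.15,11,-1],
  [0,0,0,0.15,-0.15,11,-1],
], grip_force=100)

```text
clock: 18.0
tool_pos: [0.5756, 0.2652, 0.0842]
tool_rot: [3.14, -0.002, 1.153]
contact_force: [0.8, 0.5, 0.2]
width: 0.0159
finger_force: 97.3
```

```bash
python3 e.py
```

```text
tcp dock -0.05769259260075351 0.2776775301510731 F 0.8430416430678984 0.3874013868018563 [0.77205947 0.5145126  0.1734513 ] [ 3.13963324e+00 -2.21895302e-03  1.15303067e+00] [0.57557936 0.26523375 0.08424792] 18.0
```

drive_tool([
  [0,0,0,0,0,-3,-1],
  [0,0,0,0,0,-7,-1],
  [0,0,0,-1,0,-10.5,-1],
  [0,0,-4,-5,0.5,-10.5,-1],
  [0,0,-9,-9,1,-10.5,-1],
  [0,0,-14,-13,3,-10.5,-1],
  [0,0,-19,-16.5,6,-10.5,-1],
  [0,0,-24,-19.5,9.5,-10.5,-1],
  [0,0,-28,-20.5,13,-10.5,-1],
  [0,0,-31.4,-20.3,16.5,-10.5,-1],
])

```text
clock: 19.0
tool_pos: [0.6429, 0.0094, 0.1873]
tool_rot: [-3.141, 0.0, 1.701]
contact_force: [-0.5, 0.9, -0.8]
width: 0.0158
finger_force: 97.8
```

```bash
python3 -c "
from h import *
go([.6755,0,.19],np.radians(97.5))"
```

```text
go [-0.05  0.02 -0.04] [-1.36  3.11 -0.28]
```

drive_tool([
  [0,0,0,-0.8,1.5,0,-1],
  [0,0,0,-1.67,2.97,0,-1],
  [0,0,0,-1.67,2.97,0,-1],
  [0,0,0,-1.67,2.97,0,-1],
  [0,0,0,-1.67,2.97,0,-1],
])

```text
clock: 19.5
tool_pos: [0.6735, 0.0001, 0.1869]
tool_rot: [-3.14, -0.001, 1.702]
contact_force: [0.2, -0.5, -1.3]
width: 0.0161
finger_force: 98.0
```

```bash
python3 c.py w11 cam_slot; python3 -c "
from h import *
go([.6755,0,.19],np.radians(97.5))
s=np.load('pics/w11.npz')
for n,p in [('screw',[.6257,.036,.052]),('screw',[.712,.0495,.052])]: print(n,pix(s,p,True))
"
```

```text
wrist cam_slot 0.93 [0.6742 0.0062 0.052 ]
[6.736e-01 1.000e-04 1.872e-01] [-3.141 -0.     1.702] 19.6
go [-0.04 -0.02  0.  ] [-0.04  0.18 -0.28]
screw (np.float64(265.5726430970834), np.float64(145.4346302151765))
screw (np.float64(362.47616036234433), np.float64(143.12419563790368))
```

drive_tool([
  [0,0,0,0,0.18,2,-1],
  [0,0,0,0,0.18,4,-1],
  [0,0,0,0,0.18,4.8,-1],
  [0,0,0,0,0.18,5.2,-1],
  [0,0,0,0,0.18,5.5,-1],
  [0,0,0,0,0.18,5.7,-1],
  [0,0,0,0,0.18,5.7,-1],
])

```text
clock: 20.3
tool_pos: [0.6772, 0.0007, 0.1312]
tool_rot: [3.139, -0.001, 1.701]
contact_force: [0.4, 3.0, -0.5]
width: 0.0163
finger_force: 98.0
```

```bash
python3 e.py
```

```text
tcp dock 0.0012607570442422886 0.0005261878080349726 F 0.8281270470686471 2.865110340114371 [ 0.36972943  2.95938369 -0.45268691] [ 3.13905436e+00 -1.29709381e-03  1.70111781e+00] [0.67716292 0.00071694 0.13123829] 20.3
```

drive_tool([
  [0,0,0,0.1,-0.05,0,-1],
  [0,0,0,0.1,-0.05,0.4,-1],
  [0,0,0,0.1,-0.05,0.75,-1],
  [0,0,0,0.1,-0.05,0.85,-1],
  [0,0,0,0.1,-0.05,0.85,-1],
])

```text
clock: 20.8
tool_pos: [0.6779, 0.0013, 0.1293]
tool_rot: [3.137, 0.0, 1.702]
contact_force: [-6.7, 4.2, 21.5]
width: 0.0156
finger_force: 101.4
```

```bash
python3 e.py
```

```text
tcp dock 0.0020570749242756568 0.0009546821397859728 F -5.951840618158632 5.151568661514554 [-6.68444647  4.1570713  21.50475127] [3.13720033e+00 4.40487827e-04 1.70156927e+00] [0.6778824  0.00126473 0.12933361] 20.8
```

drive_tool([
  [0,0,0,0,0,-0.6,-1],
  [0,0,0,0.15,-0.2,-0.6,-1],
  [0,0,0,0.15,-0.2,-0.6,-1],
  [0,0,0,0.15,-0.2,-0.3,-1],
  [0,0,0,0.15,-0.2,0,-1],
  [0,0,0,0.15,-0.2,0,-1],
  [0,0,0,0.15,-0.2,0,-1],
])

```text
clock: 21.5
tool_pos: [0.677, 0.0016, 0.129]
tool_rot: [3.134, 0.002, 1.701]
contact_force: [-3.8, 3.2, 21.3]
width: 0.0161
finger_force: 101.2
```

```bash
python3 e.py; python3 -c "
from h import *
print(env.read_state()['ft_torque'])"
```

```text
tcp dock 0.0012767251030826954 0.0014104602885667836 F -3.277448995540077 3.7232080412531565 [-3.81953622  3.16466319 21.31246579] [3.13383619e+00 2.39830192e-03 1.70129281e+00] [0.67704036 0.00159282 0.12903663] 21.5
[ 0.24871155  0.94715318 -0.09714234]
```

drive_tool([
  [0,0,0,0,0,-1,-1],
  [0,0,2.5,0.15,0,-1,-1],
  [0,0,2.5,0.15,0,-1,-1],
  [0,0,2.5,0.15,0,-1,-1],
])

```text
clock: 21.9
tool_pos: [0.6723, 0.0028, 0.1303]
tool_rot: [-3.139, 0.001, 1.658]
contact_force: [-0.6, -0.2, -1.4]
width: 0.0155
finger_force: 98.1
```

```bash
python3 e.py; python3 -c "
from h import *
print(env.read_state()['ft_torque'])"
```

```text
tcp dock -0.0032095088016103456 0.003374034802299501 F -0.5752000861723665 -0.07275469246473984 [-0.55673708 -0.16184008 -1.41045965] [-3.13903399e+00  5.59343046e-04  1.65823161e+00] [0.67230219 0.00283042 0.13025675] 21.9
[-0.03932286 -0.03884551  0.01678728]
```

drive_tool([
  [0,0,0,0,0,0.4,-1],
  [0,0,0,0,0,0.7,-1],
  [0,0,0,0,0,0.9,-1],
  [0,0,0,0,0,0.9,-1],
])

```text
clock: 22.3
tool_pos: [0.6729, 0.0034, 0.1221]
tool_rot: [-3.141, -0.0, 1.658]
contact_force: [0.7, -0.8, -1.2]
width: 0.016
finger_force: 98.2
```

```bash
python3 e.py; python3 -c "
from h import *
print(env.read_state()['ft_torque'])"
```

```text
tcp dock -0.0024944373330699266 0.0038122840958172933 F 0.5755374676964428 -0.9357454675307476 [ 0.71483449 -0.83419099 -1.16337928] [-3.14051499e+00 -1.08469999e-04  1.65762998e+00] [0.6729399  0.00337513 0.12214547] 22.3
[-0.00251726 -0.05602847  0.00322948]
```

drive_tool([
  [0,0,6,0,0.1,0,-1],
  [0,0,12,0,0.1,0,-1],
  [0,0,18,0,0.1,0,-1],
  [0,0,24,0,0.1,0,-1],
  [0,0,28,0,0.1,0,-1],
  [0,0,28,0,0.1,0,-1],
])

```text
clock: 22.9
tool_pos: [0.6754, 0.0033, 0.1229]
tool_rot: [3.139, -0.001, 1.169]
contact_force: [2.7, 0.7, -2.2]
width: 0.0159
finger_force: 97.6
```

```bash
cat >> e.py <<'E'
print(st['ft_torque'].round(3), np.degrees(st['tool_rot'][2]))
E
python3 e.py
```

```text
tcp dock -0.00010462163796892179 0.0033684666668974354 F 2.795217578348054 0.2616708944939168 [ 2.71986947  0.69571766 -2.23903255] [ 3.13900612e+00 -7.32892339e-04  1.16911415e+00] [0.67536972 0.00331063 0.12290815] 22.9
[-0.025 -0.611  0.064] 66.98530638659211
```

drive_tool([
  [0,0,6,0,0.1,0,-1],
  [0,0,12,0,0.1,0,-1],
  [0,0,18,-0.1,0.2,0,-1],
  [0,0,24,-0.1,0.2,0,-1],
  [0,0,28,-0.1,0.2,0,-1],
  [0,0,28,-0.1,0.2,0,-1],
])

```text
clock: 23.5
tool_pos: [0.677, 0.0015, 0.123]
tool_rot: [3.139, -0.002, 0.682]
contact_force: [4.7, -1.5, -3.2]
width: 0.0155
finger_force: 97.7
```

```bash
python3 e.py
```

```text
tcp dock 0.0012209054258379912 0.0013377662649499975 F 4.395091546484929 -2.2179586768828337 [ 4.68794586 -1.50310813 -3.19023686] [ 3.13905832e+00 -2.10542049e-03  6.81920330e-01] [0.6769966  0.00151229 0.12303322] 23.5
[-0.207 -0.978  0.05 ] 39.07115687747855
```

drive_tool([
  [0,0,6,0,0.1,0,-1],
  [0,0,12,0,0.1,0,-1],
  [0,0,18,0,0.2,0,-1],
  [0,0,24,0,0.2,0,-1],
  [0,0,28,0,0.2,0,-1],
  [0,0,28,0,0.2,0,-1],
])

```text
clock: 24.1
tool_pos: [0.6776, -0.0001, 0.123]
tool_rot: [3.14, -0.001, 0.196]
contact_force: [3.4, -1.2, -3.2]
width: 0.0163
finger_force: 97.9
```

```bash
python3 e.py
```

```text
tcp dock 0.0015736486135463168 -0.0003979522347375166 F 3.1394926900860782 -1.6711763884031974 [ 3.36226991 -1.15947657 -3.18455293] [ 3.13996336e+00 -1.24656281e-03  1.95612876e-01] [ 6.77616528e-01 -1.46879903e-04  1.23025055e-01] 24.1
[-0.364 -0.823  0.547] 11.207792192416218
```

drive_tool([
  [0,0,3,0,0,0,-1],
  [0,0,6,0,0,0,-1],
  [0,0,8,0,0,0,-1],
  [0,0,8,0,0,0,-1],
])

```text
clock: 24.5
tool_pos: [0.6776, -0.0005, 0.123]
tool_rot: [3.14, -0.001, 0.056]
contact_force: [2.5, -2.5, -2.0]
width: 0.0159
finger_force: 97.8
```

```bash
python3 e.py
```

```text
tcp dock 0.0014561990096238694 -0.0007234132714835058 F 2.1042831044885237 -2.9001582351996933 [ 2.53206059 -2.53527007 -1.98532951] [ 3.13983049e+00 -1.29398739e-03  5.55544908e-02] [ 6.77551438e-01 -4.86707141e-04  1.23044309e-01] 24.5
[-0.588 -0.776  0.532] 3.183037853552246
```

drive_tool([
  [0,0,3,0,0,0,-1],
  [0,0,6,0,0,0,-1],
  [0,0,8,0,0,0,-1],
  [0,0,8,0,0,0,-1],
])

```text
clock: 24.9
tool_pos: [0.6775, -0.0007, 0.1231]
tool_rot: [3.138, -0.001, -0.078]
contact_force: [4.1, -3.2, -3.0]
width: 0.0158
finger_force: 106.2
```

```bash
python3 e.py
```

```text
tcp dock 0.0013519330019865765 -0.0009384561444077126 F 3.5343655889671752 -3.8226092223111343 [ 4.08883951 -3.22264997 -2.97844091] [ 3.13806861e+00 -1.39660365e-03 -7.84268488e-02] [ 0.6774821  -0.00071541  0.12305627] 24.9
[-0.838 -0.814  2.341] -4.493527438013907
```

drive_tool([
  [0,0,-4,0,0,0,-1],
  [0,0,-8,0,0,0,-1],
  [0,0,-8,0,0,0,-1],
])

```text
clock: 25.2
tool_pos: [0.6774, -0.0003, 0.1231]
tool_rot: [3.142, -0.001, 0.05]
contact_force: [2.7, -3.2, -3.2]
width: 0.0157
finger_force: 97.9
```

```bash
python3 e.py
```

```text
tcp dock 0.0013078832954550581 -0.00047482659856143286 F 2.1310410364647083 -3.5475181699547105 [ 2.65975849 -3.17047407 -3.16575809] [ 3.14153452e+00 -8.94334101e-04  5.03944256e-02] [ 6.77366060e-01 -2.64382672e-04  1.23101296e-01] 25.2
[-0.714 -0.767  0.037] 2.887387900649129
```

drive_tool([
  [0,0,0,0,0,-1,-1],
  [0,0,0,0,0,-3,-1],
  [0,0,0,0,0,-6.5,-1],
  [0,0,0,0,0,-6.5,-1],
])

```text
clock: 25.6
tool_pos: [0.6794, 0.001, 0.1938]
tool_rot: [-3.14, -0.007, 0.049]
contact_force: [0.2, -0.1, -0.2]
width: 0.0156
finger_force: 98.7
```

```bash
python3 e.py; python3 -c "
from h import *
s=snap('scene'); find('scene',s,['caddy','sauce_cup_1','key','key_stand'])
a=snap('scene')['image'];b=cv2.imread('pics/scene0.png')
c=a[150:215,285:350];cv2.imwrite('pics/scn1.png',a)"
```

```text
tcp dock 0.0034736620328557643 0.0005050521584022935 F 0.160772067836784 -0.16938326560654376 [ 0.18529008 -0.14214758 -0.16954875] [-3.14004454 -0.00708982  0.04929425] [0.67935189 0.00104223 0.19378229] 25.6
[ 0.014 -0.082 -0.031] 2.824352479221677
scene caddy 0.83 [ 0.5341 -0.0031  0.0163]
scene caddy 0.39 [0.4768 0.1288 0.0572]
scene sauce_cup_1 0.7 [ 0.6435 -0.2756  0.023 ]
scene sauce_cup_1 0.67 [ 0.5905 -0.0043  0.0216]
scene key 0.67 [0.6628 0.0039 0.192 ]
scene key_stand 0.97 [0.5614 0.2618 0.0295]
```

drive_tool([
  [0,0,-6,-3.5,-1,-0.5,-1],
  [0,0,-13,-7.5,-3.2,-0.5,-1],
  [0,0,-20,-10,-7,-0.5,-1],
  [0,0,-28,-12,-11,-0.5,-1],
  [0,0,-36,-13,-15,-0.5,-1],
  [0,0,-44,-12,-19,-0.5,-1],
  [0,0,-52,-10,-23,-0.5,-1],
  [0,0,-60,-9,-26,-0.5,-1],
  [0,0,-63.2,-8.8,-26.9,-0.5,-1],
  [0,0,-63.2,-8.8,-26.9,-0.5,-1],
])

```text
clock: 26.9
tool_pos: [0.5742, 0.2658, 0.1911]
tool_rot: [-3.139, 0.002, 1.157]
contact_force: [-0.3, -1.0, -1.4]
width: 0.0157
finger_force: 98.7
```

drive_tool([
  [0,0,0,0,0,0,-1],
  [0,0,0,0,0,0,-1],
  [0,0,0,0,0,0,-1],
])

```text
clock: 27.2
tool_pos: [0.575, 0.2633, 0.1925]
tool_rot: [-3.141, 0.001, 1.153]
contact_force: [-0.4, -0.2, -0.9]
width: 0.0162
finger_force: 98.7
```

```bash
python3 -c "
from h import *
go([.5756,.2652,.0842],1.153)
s=np.load('pics/w10.npz')"; python3 e.py; python3 c.py w12 key_stand; python3 -c "
from h import *
print(env.read_state()['tool_pos'])"
```

```text
go [-0.03  0.03 -0.  ] [ 2.100e-01 -1.000e-02  1.083e+01]
tcp dock -0.05861872262907725 0.27582915445369144 F -0.46803450326777024 -0.16102185032453298 [-0.43708285 -0.23225613 -0.93946265] [-3.14107820e+00  5.46737536e-04  1.15299899e+00] [0.57495378 0.26326325 0.19254961] 27.2
[ 0.009  0.    -0.043] 66.06197604751058
wrist key_stand 0.69 [0.5801 0.2774 0.0293]
[0.5752 0.2635 0.1928] [-3.141  0.     1.153] 27.3
[0.57517471 0.26347743 0.19284301]
```

drive_tool([
  [0,0,0,0.19,0,3,-1],
  [0,0,0,0.19,0,6,-1],
  [0,0,0,0.19,0,8,-1],
  [0,0,0,0.19,0,9,-1],
  [0,0,0,0.19,0,9.6,-1],
  [0,0,0,0.19,0,10.1,-1],
  [0,0,0,0.19,0,10.4,-1],
  [0,0,0,0.19,0,10.4,-1],
])

```text
clock: 28.1
tool_pos: [0.5764, 0.2661, 0.0894]
tool_rot: [3.141, -0.001, 1.155]
contact_force: [0.2, 0.2, -1.6]
width: 0.016
finger_force: 98.7
```

```bash
python3 e.py
```

```text
tcp dock -0.056725968739336836 0.2784378219440564 F 0.23049564723821303 0.1592745987753824 [ 0.20274183  0.19337113 -1.64305334] [ 3.14083387e+00 -6.30477540e-04  1.15476813e+00] [0.57641515 0.26613589 0.0893919 ] 28.1
[0.    0.008 0.008] 66.16334036520396
```

In the slot and free. Seat the key.

drive_tool([
  [0,0,0,0,0,0.3,-1],
  [0,0,0,0,0,0.5,-1],
  [0,0,0,0,0,0.55,-1],
  [0,0,0,0,0,0.55,-1],
])

```text
clock: 28.5
tool_pos: [0.5765, 0.2663, 0.0841]
tool_rot: [3.141, -0.001, 1.155]
contact_force: [-1.0, 0.3, 1.5]
width: 0.016
finger_force: 99.1
```

```bash
python3 e.py
```

```text
tcp dock -0.0566156300757104 0.27858361706100815 F -0.9043540715334457 0.47397588699966386 [-0.96736614  0.32666831  1.5358041 ] [ 3.14068073e+00 -8.81835487e-04  1.15491067e+00] [0.57650132 0.26629715 0.08411885] 28.5
[ 0.027  0.022 -0.041] 66.1715071752414
```

drive_tool([
  [0,0,0,0,0,0,0],
  [0,0,0,0,0,0,1],
  [0,0,0,0,0,0,1],
  [0,0,0,0,0,0,1],
  [0,0,0,0,0,-3,1],
  [0,0,0,0,0,-8,1],
  [0,0,0,0,0,-13,1],
  [0,0,0,0,0,-17,1],
  [0,0,0,0,0,-17,1],
])

```text
clock: 29.4
tool_pos: [0.5804, 0.2676, 0.2629]
tool_rot: [3.13, -0.011, 1.155]
contact_force: [0.5, 1.2, 0.6]
width: 0.0855
finger_force: 0.0
```

drive_tool([
  [0,0,-6,-4,0,0.3,1],
  [0,0,-12,-8,1,0.3,1],
  [0,0,-18,-12,2,0.3,1],
  [0,0,-24,-16,4,0.3,1],
  [0,0,-30,-20,6,0.3,1],
  [0,0,-33,-24,7,0.3,1],
  [0,0,-33,-27.8,8,0.3,1],
  [0,0,-33,-27.8,8,0.3,1],
  [0,0,-33,-27.8,8,0.3,1],
])

```text
clock: 30.3
tool_pos: [0.5364, -0.0211, 0.2496]
tool_rot: [-3.141, -0.001, 1.728]
contact_force: [0.6, 0.3, 0.9]
width: 0.0855
finger_force: 0.0
```

```bash
python3 c.py w13 caddy sauce_cup_1 ; python3 e.py; for n in w8 w13; do python3 k.py $n .537 -.021 .104; done
python3 - <<'E'
from h import *
# register the dock/caddy region w8 vs w13: boss orientation from bright pixels on dark disc
D=np.array([.676,0]);a=np.radians(9);ex=np.array([np.cos(a),np.sin(a)]);ey=np.array([-ex[1],ex[0]])
def rect(s):
    o=np.zeros((520,600,3),np.uint8);mx=np.zeros((520,600),np.float32);my=mx.copy()
    for i in range(520):
        for j in range(600):
            x=.06-i/2000;y=.15-j/2000
            mx[i,j],my[i,j]=pix(s,np.r_[D+ex*x+ey*y,.06],True)
    return cv2.remap(s['image'],mx,my,cv2.INTER_LINEAR)
A=rect(np.load('pics/w8.npz'));B=rect(np.load('pics/w13.npz'))
for n,I in (('w8',A),('w13',B)):
    g=cv2.cvtColor(I,cv2.COLOR_BGR2GRAY)[70:170,250:350]
    print(n);print('\n'.join(''.join('#' if v>150 else '+' if v>90 else '.' for v in r[::3]) for r in g[::6]))
E
```

```text
wrist caddy 0.82 [ 0.539  -0.0177  0.0102]
wrist sauce_cup_1 0.97 [ 0.4957 -0.0229  0.0182]
wrist sauce_cup_1 0.85 [ 0.5778 -0.0116  0.0224]
[ 0.5368 -0.0194  0.2499] [-3.141e+00 -1.000e-03  1.732e+00] 30.45
tcp dock -0.14056618864615414 0.0025961579986996295 F -0.7132516784147753 0.5559573309416557 [-7.91441254e-01  4.37535429e-01  6.43660030e-05] [-3.14116537e+00 -6.70551229e-04  1.73211565e+00] [ 0.53675829 -0.0194252   0.24993822] 30.45
[ 0.037 -0.042 -0.021] 99.24291619091764
exp (np.float64(307.9637268373267), np.float64(186.1037501631659))
28 [  51   13   16   90 1346] [305.5 183.5] [89. 15.] 90.0 ctr [ 0.5343 -0.0189  0.104 ] [(np.float64(13.9), np.float64(9.1)), (np.float64(87.3), np.float64(-81.0))]
36 [  50   12   18   91 1369] [305.6 183. ] [90.1 16.2] 89.1 ctr [ 0.5343 -0.0184  0.104 ] [(np.float64(15.0), np.float64(9.6)), (np.float64(88.2), np.float64(-80.1))]
exp (np.float64(313.50635540318206), np.float64(187.82250238956223))
28 [  56   11   17   90 1344] [317.  182.5] [89. 16.] 90.0 ctr [ 0.5395 -0.0153  0.104 ] [(np.float64(14.9), np.float64(9.3)), (np.float64(87.3)
[... 687 characters left out ...]
...............................
..................................
..................................
w13
###++.+#####+++++++.++#####++#####
#+....+#####+........+#####+.+++##
.......#####+........++####+....+#
.......+####+........++####+.....+
.......+####++.......++####++.....
.......+####++.......++####++.....
.......+####++........+####++.....
.......+#####+........+#####+.....
.......+#####+........+#####+.....
........#####+........++####+.....
........+####+........++####+.....
........+####++.......++####++....
........+####++........+####++....
........+####++........+#####+....
........+#####+........+#####+....
........+#####+++.....++#####+....
.........####################+....
```

```bash
python3 -c "
from h import *
s=snap('scene'); find('scene',s,['key_handle','salt_shaker','mustard','red_sauce'],1)
print(env.sign_off())"
```

```text
scene key_handle 0.78 [0.57   0.2622 0.1034]
scene salt_shaker 0.57 [0.4741 0.1308 0.0581]
scene mustard 0.57 [0.6578 0.1787 0.1125]
scene red_sauce 0.66 [ 0.7048 -0.1333  0.0715]
the job is handed in; nothing more can be done
None
```

I handed the job in at about 30 s of the 72 s: the caddy measures as drawn in and square, the cam is at its stop, the key is back in its stand, and the salt shaker stands clear to the left; the sign-off returned no verdict.

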